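# Start the breakfast eggs: clear the timer, switch the cooker on, start the count

### The arm

A 7-joint arm with a two-finger parallel gripper is mounted at the origin on the work surface. World frame = base frame: x ahead of the robot, y to its left, z up, the work surface at z = 0. Lengths are in m, angles in rad, forces in N, time in s.
With the tool pointing down it reaches from about 0.4 to 0.85 m from the base axis. Payload 10.4 kg.
Tool frame: the origin (TCP) lies midway between the tips of the shut fingers; the grasp point (between the pads) lies 19 mm behind it; z points along the fingers, y is the direction in which the jaws open and shut (so a half turn about z gives the same grasp; the last joint's range is limited). The gripper opens to 85 mm and grips with 20 to 120 N. Pads are 22 mm wide; open, the fingers measure 114 mm over their backs; the gripper's body (76 mm by 85 mm) begins 54 mm behind the grasp point. The pads swing forward as they close: fully open they stand 13 mm farther back than shut.
Start: joints at [-1.184, 0.332, -0.065, 1.46, 0.022, 1.35, -0.088], TCP at [0.249, 0.573, 0.231] pointing down, gripper open.
Joint ranges: [-2.6, 2.6], [-0.5, 2.12], [-1.47, 1.34], [0.16, 2.42], [-1.27, 4.41], [0.06, 2.06], [-2.6, 2.6]. Speed limits (rad/s): [2.22, 2.22, 2.79, 2.79, 3.14, 3.14, 3.14].

### API

Orientations are given as a unit quaternion [x, y, z, w].
In Python, from workcell import manip, camera, camera_info, workorder, nets gives the robot as it stands.
- The arm moves only by the tool apply_moves, never from a script. Its argument "commands" is a list of rows, each a list of 5 numbers: the shift along the tool's x, y, z in m, then the turn about the tool's z in degrees, then the gripper command: -1 is fully open, 1 is shut, values between are in proportion. A call has 1 to 5 rows; each row shifts and turns the pose as measured when the row begins, along the tool's axes as they then stand; what a row does not reach is not made up. A row lasts 1/12 s, in which the tool goes at most 41.7 mm and 7.16 degrees, less where a joint would pass 70% of its speed; a pose out of reach is approached as far as the arm can. A call is refused whole if a number of a shift passes 0.0417 or a number of a turn 7.16, either way. A call with a gripper value outside its range is refused whole. The fingers move at their own pace and stop on an object; "squeeze" is the grip in N (left out, the last holds). Time passes only in rows, so rows that do not move let the fingers close. It gives the time, the measured TCP pose, the force and the opening at its end, in the units of the state.
- manip.get_obs(): the state, without advancing time (a new reading comes with each control period).
- camera(name): name is "side" or "top" or "wrist"; returns (picture, depth): 420x560x3 uint8, red, green, blue; 420x560 float32, m along the optical axis (not along the pixel's ray), 0 where there is no reading.
- camera_info(name): a dict with "camera_matrix" (3x3 intrinsics, pixels), "xyz" and "rotation" of the camera in the world; the wrist camera has in their place "T_tool_cam" (4x4, takes a point from camera to tool coordinates, whose origin is the TCP and whose axes are the flange's). Camera axes: x right, y down, z forward; pixel columns grow to the right and rows downward; lengths in m; the calibration is good to about 2 mm. A picture is of the moment at which its call begins: read the wrist's pose just before it. camera_info takes no time and is no camera call.
- workorder.hand_in(): hands the job in, once; it reports no verdict.
Trained networks look in the newest picture that a camera, given by its name, has taken for a name from the list of things; names that differ only in an ending like _2 or _b are one class to them, and where a whole thing is asked for, a point or a joint stands for the part that bears it (a point fixed in the world has none). Each returns a list of dicts, best first, with "conf" (0 to 1); they miss things now and then, are a little off and sometimes report something else, mostly with a low value. They report only what shows in the picture. A call takes as long as a camera call. They do not tell look-alikes from the thing itself.
- nets.look_for(camera, thing): "rect" ([left, top, width, height] in pixels, round what is visible of it).
- nets.place_of(camera, thing): "xy" ([column, row] in pixels: a listed point, or the origin of a listed thing).
The state is a dict: "clock": time; "joint_pos": joint angles; "joint_velocities": joint speeds; "tau": joint torques, N m; "position": TCP position; "ee_rot": TCP orientation; "ft_force": force on the tool from outside, world axes, zero at the start; "torque": the same for the moment, N m; "grip_width": opening from 0.0 (shut) to 1.0 (fully open).
Only numpy, scipy, OpenCV 4.12 (cv2) and the standard library are available. Lean on these libraries where they do the work, as an engineer would, in place of code of your own. Each camera call takes 0.05 s, during which the arm holds its last target. There are 200 camera calls.

### The job

Start the breakfast eggs: first press the egg timer's long bar key to clear it, then switch the egg cooker on by pushing the raised half of its rocker down until that half lies level, and last press the timer's round key to start the count. Hold each of these two keys fully home for a moment and let it come up again, and leave the small square key between them alone. Nothing is to be picked up: the timer stays flat where it stands, and the breakfast things around it stay where they are.

Things in the scene. Friction and masses are not known exactly. Their poses are not given: they have to be found in the camera images.
- timer: Egg timer: loose flat aluminium slab on rubber feet, 100 (x) by 165 mm (y), top face 30 mm above the table, about 0.45 kg. Origin at the centre of its underside, z up. Display strip on its +x part; at x -20 mm three black keys stand in a row along y: bar (y +53 mm), square (y 0), round (y -53 mm), tops 39 mm above the table.
- key_bar_top (a point): Centre of the top of the bar key, 40 mm (timer's x) by 12 mm (timer's y), when up 39 mm above the table; axes as the timer's, moves with the key.
- key_square_top (a point): Centre of the top of the small square key, 14 by 14 mm, not to be pressed.
- key_round_top (a point): Centre of the top of the round key, 26 mm across, when up 39 mm above the table.
- key_bar (a joint): Travel of the bar key downwards, m: 0 up, 0.005 fully home. Spring return; starts to move at 1.5 N, home at 4.5 N.
- key_round (a joint): Travel of the round key downwards, m: 0 up, 0.005 fully home, springs back; same forces.
- key_square (a joint): Travel of the square key downwards, m: 0 up, 0.005 home, springs back; same forces.
- cooker: Electric egg cooker, white plastic, fixed to the table. Origin on the table under the rocker's pivot, z up, +x towards the round bowl. A control ledge 90 mm wide (y), top 70 mm above the table, reaches from x -50 mm to the bowl; the bowl (radius 85 mm, centre at x +150 mm) has a clear dome with a small knob, highest point 142 mm above the table.
- rocker_press (a point): Point to push on the rocker: on the upper face of the raised half (the half on the cooker's -x side, away from the bowl), on its centre line 24 mm out from the pivot; it moves with the rocker. Off: 90 mm above the table and 21 mm to -x of the pivot; on: 81 mm above the table and 24 mm to -x of it.
- rocker (a joint): Black see-saw rocker on the ledge, a shallow V; halves 32 mm long (cooker x), 30 wide; pivot along cooker y, 78 mm up. Rad: 0 off (bowl-side half level, other tilted up 0.4), 0.4 on (half away from bowl level at 81 mm, other up). Stays where left; needs about 2.5 N at the press point. Grey frame round it 73 mm up. Fingers over the pivot are stopped by the half that rises.
- jug: White ceramic milk jug, 92 mm wide with a handle reaching 77 mm from the axis, 130 mm tall; origin at the centre of its foot. Loose, leave alone.
- basket: Crispbread basket of rigid plastic weave, 220 (x) by 160 mm (y), rim 75 mm and bread about 97 mm high; origin at the centre of its underside. Loose, leave alone.
- eggcup: White egg cup with an egg, 48 mm wide, 69 mm tall; origin at the centre of its foot. Loose, leave alone.
- salt: Glass salt shaker with steel cap, 42 mm wide, 65 mm tall; origin at the centre of its foot. Loose, leave alone.
- spoon: Steel teaspoon, about 130 mm long, lying along its x, bowl at +x; origin near its middle. Loose, leave alone.
Mind the look-alikes: they are no part of the job. Of the things shaped like the timer, the aluminium one is meant.

How it is judged:
On the way, in this order (a step that is already met when the one before it is completed fails the run):
1. the timer's bar key is pressed home (value of joint key_bar above 0.0038 m), for 0.2 s.
2. the cooker's rocker is switched on, its raised half pushed level (value of joint rocker above 0.33 rad), for 0.2 s.
3. the timer's round key is pressed home (value of joint key_round above 0.0038 m), for 0.2 s.
At the end, for the whole second after the job is handed in: The rocker is on (over 0.33 of 0.40 rad), all three keys are up again (within 1 mm), the timer lies flat and still within 25 mm of where it stood, and every bystander is within 30 mm of where it stood (value of joint rocker above 0.33 rad and value of joint each of key_bar, key_round, key_square below 0.001 m and distance of timer from where it was at the start of the episode below 0.025 m and angle between timer's own z axis and vertical below 0.05 rad and linear speed of timer below 0.01 m/s and distance of each of jug, basket, eggcup, salt, spoon from where it was at the start of the episode below 0.03 m); the robot touches nothing.
It fails at once if the square key is pressed (value of joint key_square above 0.0025 m).
It fails at once if the round key is pressed before the cooker is on (value of joint key_round above 0.0025 m and value of joint rocker below 0.33 rad).
It fails at once if the bar key is pressed after the cooker is on (value of joint key_bar above 0.0025 m and value of joint rocker above 0.33 rad).
It fails at once if the timer is lifted, tipped or shoved (height (world z) of timer above 0.01 m or angle between timer's own z axis and vertical above 0.15 rad or distance of timer from where it was at the start of the episode above 0.025 m).
It fails at once if a bystander is moved, lifted or knocked over (distance of any of jug, basket, eggcup, salt, spoon from where it was at the start of the episode above 0.03 m or angle between any of jug, basket, eggcup, salt's own z axis and vertical above 0.4 rad).
It also fails if it takes over 61 s, if anything falls off the work surface, if the arm or the gripper's body presses on something with over 40 N, if the wrist force passes 120 N, or if a joint passes its speed limit or range.

## Working session

There is one attempt and no reset: what is moved stays moved. The work goes in short steps, Python scripts to look and compute and a tool call to move; the robot and the scene stay as the last step left them, time stands still between calls to the robot, and variables do not carry over. Pictures are saved under pics/ and viewed, about 8 in all and at most 12, crops included, and the job is handed in when it is done.

Besides the shell and the picture viewer there is one more tool, called after "Emit:" in YAML: its name, and indented under it one key for each argument. apply_moves: Moves the arm, as the interface text tells. Its arguments: {"type":"object","properties":{"commands":{"type":"array","items":{"type":"array","items":{"type":"number"}}},"squeeze":{"type":"number"}},"required":["commands"]}

```bash
mkdir -p pics
cat > h.py <<'E'
import numpy as np, cv2
from scipy.spatial.transform import Rotation as R
from workcell import manip, camera, camera_info, workorder, nets
def cam_pose(n):
    i=camera_info(n); K=np.array(i["camera_matrix"])
    if n=="wrist":
        o=manip.get_obs(); T=np.eye(4); T[:3,:3]=R.from_quat(o["ee_rot"]).as_matrix(); T[:3,3]=o["position"]
        T=T@np.array(i["T_tool_cam"])
    else:
        T=np.eye(4); r=np.array(i["rotation"]); T[:3,:3]=r if r.shape==(3,3) else R.from_quat(r).as_matrix(); T[:3,3]=i["xyz"]
    return K,T
def ray(K,T,uv): return T[:3,:3]@np.linalg.solve(K,[uv[0],uv[1],1.])
def atz(K,T,uv,z):
    d=ray(K,T,uv); return T[:3,3]+d*(z-T[2,3])/d[2]
def atd(K,T,uv,D):
    u,v=int(round(uv[0])),int(round(uv[1])); w=D[max(v-1,0):v+2,max(u-1,0):u+2]; w=w[w>0]
    return T[:3,3]+ray(K,T,uv)*np.median(w) if w.size else np.full(3,np.nan)
def save(n,im): cv2.imwrite(n,im[:,:,::-1])
E
python3 - <<'E'
from h import *
np.set_printoptions(precision=3,suppress=True)
o=manip.get_obs(); print(o["clock"],o["position"],o["ee_rot"],o["ft_force"],o["grip_width"])
for n in ["top","side","wrist"]:
    K,T=cam_pose(n); im,D=camera(n); save(f"pics/{n}0.png",im); print(n,T[:3,3],T[:3,2])
    for t in ["key_bar_top","key_square_top","key_round_top","rocker_press","timer","cooker"]:
        for r in nets.place_of(n,t)[:3]:
            print(n,t,round(r["conf"],2),np.array(r["xy"]),atd(K,T,r["xy"],D))
E
```

```text
0.0 [0.249 0.573 0.23 ] [ 0.203  0.979 -0.001 -0.   ] [0.172 0.025 0.045] 1.0022934376895445
top [ 0.278 -0.014  1.354] [ 0.171  0.011 -0.985]
top key_bar_top 0.57 [150.1 143.3] [0.742 0.428 0.04 ]
top key_bar_top 0.51 [206.6 228.9] [0.469 0.242 0.032]
top key_bar_top 0.42 [193.1 307. ] [0.234 0.274 0.037]
top key_square_top 0.61 [230.8 159.6] [0.689 0.171 0.036]
top key_square_top 0.61 [160.6 157.8] [0.697 0.395 0.031]
top key_square_top 0.51 [224.2 232.2] [0.459 0.187 0.029]
top key_round_top 0.63 [226.9 175.5] [0.636 0.181 0.041]
top key_round_top 0.63 [162.  172.3] [0.648 0.386 0.038]
top key_round_top 0.5 [236.  228.5] [0.469 0.15  0.039]
top rocker_press 0.66 [353.9 201.8] [ 0.541 -0.204  0.09 ]
top timer 0.96 [223.4 226.2] [0.478 0.19  0.029]
top timer 0.89 [195.3 287. ] [0.293 0.27  0.031]
top timer 0.78 [165.2 162.8] [0.681 0.379 0.031]
top cooker 0.56 [348.5 200. ] [ 0.55  -0.191  0.072]
top cooker 0.45 [204.9 231.4] [0.46  0.245 0.04 ]
side [-0.209 -1.019  1.032] [ 0.451  0.653 -0.609]
side key_bar_top 0.6 [170.4 206. ] [0.25  0.283 0.032]
side key_bar_top 0.57 [304.9 172.
[... 259 characters left out ...]
ocker_press 0.44 [329.6 235.8] [ 0.541 -0.21   0.091]
side timer 0.8 [296.6 185.4] [0.675 0.127 0.03 ]
side timer 0.79 [262.9 158.2] [0.684 0.359 0.027]
side timer 0.78 [185.1 209.3] [0.283 0.238 0.031]
side cooker 0.63 [336.6 252.4] [ 0.533 -0.254  0.062]
wrist [0.172 0.607 0.374] [ 0.299 -0.13  -0.945]
wrist key_bar_top 0.94 [ 60.  262.7] [0.232 0.27  0.039]
wrist key_bar_top 0.33 [114.  401.8] [0.466 0.195 0.04 ]
wrist key_square_top 0.68 [ 76.7 296.2] [0.282 0.259 0.039]
wrist key_square_top 0.44 [112.5 401.7] [0.465 0.193 0.039]
wrist key_round_top 0.58 [ 88.7 326.1] [0.329 0.246 0.04 ]
wrist timer 0.82 [107.3 280. ] [0.28  0.304 0.031]
wrist timer 0.69 [132.5 389.8] [0.463 0.226 0.031]
```

View pics/top0.png

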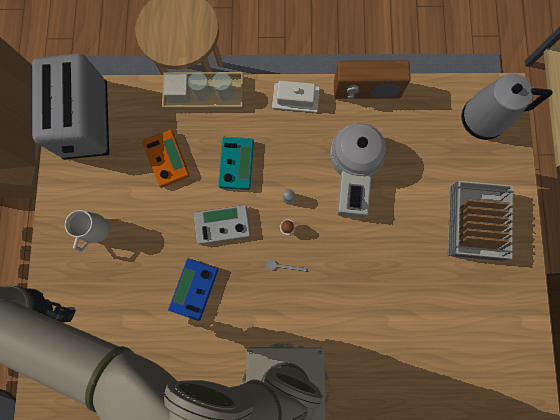

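View pics/side0.png

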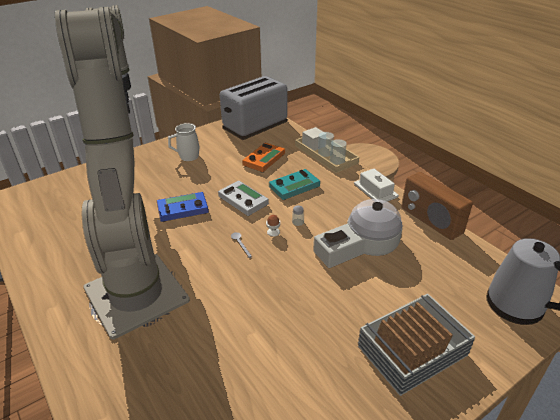

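Four look-alikes in the top view: orange (165,160), teal (237,163), bare grey (222,226) and blue (194,289). The bare grey one at (222,226) fits "aluminium". I'll confirm it in an enlarged crop and measure its keys and the rocker.

Run:
```python
from h import *
np.set_printoptions(precision=4,suppress=True)
out=[]
for n,(l,t,r,b) in {"top":(188,200,254,250),"side":(212,172,276,222)}.items():
    im=cv2.imread(f"pics/{n}0.png")
    K,T=cam_pose(n); _,D=camera(n)
    out.append(cv2.resize(im[t:b,l:r],(560,420),interpolation=cv2.INTER_NEAREST)[:, :390 if 0 else 560])
    g=im.max(axis=2); m=np.zeros_like(g); m[t:b,l:r]=(g[t:b,l:r]<50)*255
    k,lab,st,c=cv2.connectedComponentsWithStats(m)
    for i in range(1,k):
        if st[i,4]>=8: print(n,st[i],c[i],atz(K,T,c[i],.039),atd(K,T,c[i],D))
im=cv2.imread("pics/top0.png"); out.append(cv2.resize(im[165:225,325:405],(560,420),interpolation=cv2.INTER_NEAREST))
im=cv2.imread("pics/side0.png"); out.append(cv2.resize(im[215:275,305:385],(560,420),interpolation=cv2.INTER_NEAREST))
o=[cv2.resize(x,(400,300)) for x in out]
cv2.imwrite("pics/crop.png",np.vstack([np.hstack(o[:2]),np.hstack(o[2:])]))
K,T=cam_pose("top"); _,D=camera("top")
# ledge edges & timer/ledge rectangles from height map
v,u=np.mgrid[0:420,0:560]; P=T[:3,3]+(np.linalg.inv(K)@np.stack([u.ravel(),v.ravel(),np.ones(u.size)])).T@T[:3,:3].T*D.ravel()[:,None]
def box(sel,name):
    q=P[sel][:,:2].astype(np.float32); (c,s,a)=cv2.minAreaRect(q); print(name,c,s,a,q.mean(0),len(q)); print(cv2.boxPoints((c,s,a)))
x,y,z=P.T
box((z>.02)&(z<.036)&(x>.41)&(x<.56)&(y>.09)&(y<.29),"timer")
box((z>.06)&(z<.1)&(x>.47)&(x<.59)&(y<-.12)&(y>-.28),"ledge")
box((z>.079)&(z<.1)&(x>.5)&(x<.585)&(y<-.12)&(y>-.28),"rocker")
s=(z>.1)&(x>.55)&(x<.85)&(y<-.05)&(y>-.4); print("bowl", (P[s].min(0)+P[s].max(0))/2,P[s].min(0),P[s].max(0))
```

```text
top [236 224   8   8  51] [239.2157 227.5882] [0.472  0.1404 0.039 ] [0.4719 0.1403 0.0398]
top [203 226   5  14  50] [204.84 232.5 ] [0.4571 0.2452 0.039 ] [0.4571 0.2453 0.0388]
top [220 228   5   5  23] [222.     230.1739] [0.4641 0.1929 0.039 ] [0.4641 0.1929 0.0393]
side [225 187   9   6  21] [229.0476 189.3333] [0.4589 0.24   0.039 ] [0.4592 0.2406 0.0385]
side [237 194   4   4  10] [238.3 195.7] [0.4651 0.1875 0.039 ] [0.4655 0.1881 0.0385]
side [246 200   6   5  10] [249.2 201.5] [0.4774 0.1362 0.039 ] [0.476  0.1339 0.041 ]
timer (0.4857083857059479, 0.19781500101089478) (0.10056973248720169, 0.1650172919034958) 7.9836106300354 [0.4857 0.1975] 1551
[[0.4245 0.2725]
 [0.4474 0.1091]
 [0.547  0.1231]
 [0.524  0.2865]]
ledge (0.5515429973602295, -0.20732581615447998) (0.09093476831912994, 0.0823156014084816) 85.033935546875 [ 0.5491 -0.2069] 797
[[ 0.5066 -0.2491]
 [ 0.5886 -0.2562]
 [ 0.5965 -0.1656]
 [ 0.5145 -0.1585]]
rocker (0.5557692646980286, -0.20926880836486816) (0.03443341329693794, 0.058148082345724106) 89.71269226074219 [ 0.555  -0.2074] 180
[[ 0.5266 -0.2263]
 [ 0.5848 -0.2266]
 [ 0.5849 -0.1922]
 [ 0.5268 -0.1919]]
bowl [ 0.7081 -0.2252  0.1248] [ 0.6345 -0.3004  0.1001] [ 0.7816 -0.1499  0.1496]
```

View pics/crop.png

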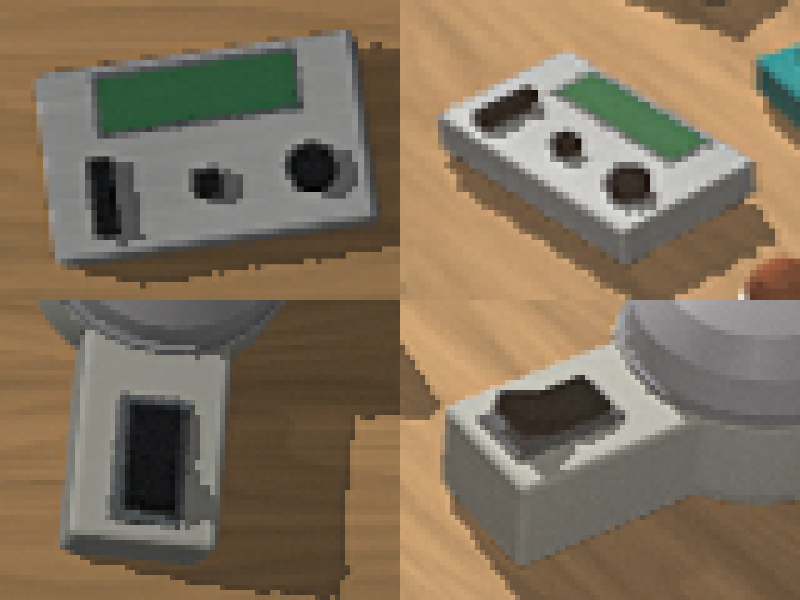

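The crop confirms it: the top-left panel is the bare aluminium slab, with green display on +x and the bar, square and round keys left to right. The lower panels show the rocker with its raised half on the side away from the bowl.

Targets from both views:
- **Bar key:** (0.458, 0.246)
- **Round key:** (0.473, 0.141)
- **Rocker press point:** (0.538, -0.206)

First I'll shut the fingers and turn to tool yaw 0.

Emit:
apply_moves:
  commands:
    - [0,0,0,-6,1]
    - [0,0,0,-6,1]
    - [0,0,0,-6,1]
    - [0,0,0,-6,1]
    - [0,0,0,0,1]
  squeeze: 30

```text
clock: 1.62
position: [0.2489, 0.5733, 0.2313]
ee_rot: [-0.014, 1.0, 0.0, 0.0]
ft_force: [0.3, 0.3, 1.1]
grip_width: 0.302
```

Emit:
apply_moves:
  commands:
    - [-0.021,-0.033,0,0,1]
    - [-0.021,-0.033,0,0,1]
    - [-0.021,-0.033,0,0,1]
    - [-0.021,-0.033,0,0,1]
    - [-0.021,-0.033,0,0,1]

```text
clock: 2.03
position: [0.3531, 0.4128, 0.2293]
ee_rot: [-0.013, 1.0, 0.002, -0.002]
ft_force: [0.6, 2.5, 1.0]
grip_width: 0.002
```

Emit:
apply_moves:
  commands:
    - [-0.021,-0.033,0,0,1]
    - [-0.021,-0.033,0,0,1]
    - [-0.021,-0.033,0,0,1]
    - [-0.021,-0.033,0,0,1]
    - [0,0,0,0,1]

```text
clock: 2.45
position: [0.4473, 0.2677, 0.2298]
ee_rot: [0.002, 1.0, 0.002, -0.001]
ft_force: [0.7, -0.3, 0.2]
grip_width: -0.004
```

Run:
```python
from h import *
np.set_printoptions(precision=4,suppress=True)
K,T=cam_pose("wrist"); im,D=camera("wrist"); save("pics/w1.png",im)
for t in ["key_bar_top","key_square_top","key_round_top","rocker_press"]:
    for r in nets.place_of("wrist",t)[:3]: print(t,round(r["conf"],2),np.array(r["xy"]),atd(K,T,r["xy"],D),atz(K,T,r["xy"],.039)[:2])
```

```text
key_bar_top 0.93 [262.2 194.6] [0.4596 0.2463 0.0392] [0.4596 0.2463]
key_square_top 0.65 [271.   22.7] [0.2833 0.2594 0.0398] [0.2831 0.2594]
key_square_top 0.49 [215.6 198.5] [0.4641 0.1909 0.0392] [0.4641 0.1908]
key_round_top 0.76 [174.2 205.3] [0.4721 0.141  0.0398] [0.4724 0.1407]
```

View pics/w1.png

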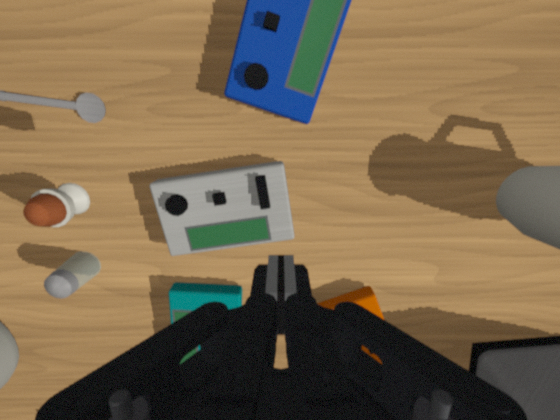

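The wrist view shows the aluminium timer at (222,208), with bar (262,195), square (219,199) and round (175,205), which agrees with the other views. Now I'll go above the bar key and down.

Emit:
apply_moves:
  commands:
    - [-0.012,-0.022,0.02,0,1]
    - [0,0,0.04,0,1]
    - [0,0,0.04,0,1]
    - [0,0,0.04,0,1]
    - [0,0,0,0,1]

```text
clock: 3.12
position: [0.4524, 0.2647, 0.0878]
ee_rot: [-0.01, 1.0, 0.006, 0.001]
ft_force: [-1.0, -0.6, -0.0]
grip_width: 0.0
```

Emit:
apply_moves:
  commands:
    - [-0.006,-0.014,0,0,1]
    - [0,0,0,0,1]
    - [0,0,0.015,0,1]
    - [0,0,0.01,0,1]
    - [0,0,0,0,1]

```text
clock: 3.53
position: [0.4573, 0.2579, 0.0671]
ee_rot: [-0.013, 1.0, 0.008, 0.001]
ft_force: [-0.6, -0.3, -0.0]
grip_width: -0.0
```

Emit:
apply_moves:
  commands:
    - [-0.002,-0.012,0,0,1]
    - [0,0,0,0,1]
    - [0,-0.004,0.01,0,1]
    - [0,0,0.005,0,1]
    - [0,0,0,0,1]

```text
clock: 3.95
position: [0.4615, 0.2433, 0.055]
ee_rot: [-0.014, 1.0, 0.009, 0.003]
ft_force: [-0.9, -0.1, -0.6]
grip_width: 0.003
```

Emit:
apply_moves:
  commands:
    - [0.002,0.003,0,0,1]
    - [0,0,0.006,0,1]
    - [0,0,0.005,0,1]
    - [0,0,0.004,0,1]
    - [0,0,0,0,1]

```text
clock: 4.37
position: [0.4593, 0.2473, 0.0385]
ee_rot: [-0.014, 1.0, 0.009, 0.003]
ft_force: [0.1, -0.4, 3.1]
grip_width: 0.001
```

Emit:
apply_moves:
  commands:
    - [0,0,0.003,0,1]
    - [0,0,0.003,0,1]
    - [0,0,0.002,0,1]
    - [0,0,0.002,0,1]

```text
clock: 4.7
position: [0.4597, 0.2475, 0.0335]
ee_rot: [-0.014, 1.0, 0.01, 0.003]
ft_force: [-14.7, -9.0, 34.1]
grip_width: 0.001
```

Emit:
apply_moves:
  commands:
    - [0,0,0,0,1]
    - [0,0,0,0,1]
    - [0,0,0,0,1]
    - [0,0,0.001,0,1]
    - [0,0,0,0,1]

```text
clock: 5.12
position: [0.4597, 0.2475, 0.0345]
ee_rot: [-0.013, 1.0, 0.01, 0.003]
ft_force: [-0.9, -0.4, 4.5]
grip_width: -0.002
```

Emit:
apply_moves:
  commands:
    - [0,0,0.002,0,1]
    - [0,0,0.001,0,1]
    - [0,0,0.001,0,1]
    - [0,0,0.001,0,1]
    - [0,0,0.001,0,1]

```text
clock: 5.53
position: [0.4598, 0.2476, 0.0338]
ee_rot: [-0.013, 1.0, 0.01, 0.002]
ft_force: [-7.6, -5.0, 20.6]
grip_width: -0.002
```

Emit:
apply_moves:
  commands:
    - [0,0,-0.005,0,1]
    - [0,0,-0.02,0,1]
    - [0,0,-0.04,0,1]
    - [0,0,-0.04,0,1]
    - [0,0,-0.03,0,1]

```text
clock: 5.95
position: [0.4556, 0.2428, 0.1653]
ee_rot: [-0.013, 1.0, 0.006, -0.004]
ft_force: [1.3, -0.5, -0.7]
grip_width: 0.002
```

Emit:
apply_moves:
  commands:
    - [-0.007,-0.037,-0.004,0,1]
    - [-0.007,-0.037,-0.004,0,1]
    - [-0.007,-0.037,0,0,1]
    - [-0.007,-0.037,0,0,1]
    - [-0.007,-0.037,0,0,1]

```text
clock: 6.37
position: [0.4998, 0.0644, 0.1778]
ee_rot: [-0.022, 1.0, 0.011, 0.003]
ft_force: [0.8, -0.5, 0.0]
grip_width: 0.003
```

Emit:
apply_moves:
  commands:
    - [-0.007,-0.037,0,0,1]
    - [-0.007,-0.037,0,0,1]
    - [-0.007,-0.037,0,0,1]
    - [-0.007,-0.037,0,0,1]
    - [0,0,0,0,1]

```text
clock: 6.78
position: [0.5352, -0.0979, 0.1735]
ee_rot: [-0.018, 1.0, 0.009, 0.004]
ft_force: [-0.4, -0.7, 0.0]
grip_width: 0.006
```

Run:
```python
from h import *
np.set_printoptions(precision=4,suppress=True)
print(manip.get_obs()["position"])
for n in ["wrist","top"]:
    K,T=cam_pose(n); im,D=camera(n); save(f"pics/{n}2.png",im)
    for t in ["rocker_press","key_round_top","key_bar_top"]:
        for r in nets.place_of(n,t)[:3]: print(n,t,round(r["conf"],2),np.array(r["xy"]),atd(K,T,r["xy"],D))
```

```text
[ 0.5352 -0.0979  0.1735]
wrist rocker_press 0.55 [146.2 218.9] [ 0.5415 -0.2066  0.09  ]
wrist rocker_press 0.26 [178.5 206.2] [ 0.5357 -0.1852  0.0728]
wrist key_round_top 0.83 [535.4 143.3] [0.4745 0.1415 0.0399]
wrist key_round_top 0.78 [520.6 287.8] [0.6332 0.1782 0.0391]
wrist key_bar_top 0.91 [490.  359.2] [0.7367 0.1716 0.0398]
wrist key_bar_top 0.22 [179.2 204.8] [ 0.535  -0.185   0.0711]
top rocker_press 0.44 [356.2 203.3] [ 0.5359 -0.2104  0.092 ]
top key_round_top 0.63 [203.1 271.8] [0.3379 0.2467 0.0395]
top key_round_top 0.48 [228.5 176.5] [0.6329 0.1765 0.04  ]
top key_round_top 0.37 [238.7 226.3] [0.476  0.142  0.0391]
top key_bar_top 0.57 [203.2 229.3] [0.467  0.2506 0.0386]
top key_bar_top 0.48 [191.9 308.3] [0.2305 0.2765 0.0396]
top key_bar_top 0.44 [151.6 142.9] [0.7434 0.4228 0.0403]
```

Emit:
apply_moves:
  commands:
    - [0,-0.036,0.005,0,1]
    - [0,-0.036,0.005,0,1]
    - [0,-0.034,0.01,0,1]
    - [0,0,0.02,0,1]
    - [0,0,0,0,1]

```text
clock: 7.6
position: [0.5435, -0.1902, 0.1315]
ee_rot: [-0.031, 0.999, 0.012, 0.006]
ft_force: [-0.8, 0.7, -1.1]
grip_width: -0.001
```

Emit:
apply_moves:
  commands:
    - [0.006,-0.016,0,0,1]
    - [0,0,0.015,0,1]
    - [0,0,0,4,1]
    - [0,0,0,4,1]
    - [0,0,0,0,1]

```text
clock: 8.02
position: [0.5399, -0.2028, 0.1183]
ee_rot: [0.039, 0.999, 0.013, 0.005]
ft_force: [-0.1, 0.8, -0.4]
grip_width: -0.001
```

Emit:
apply_moves:
  commands:
    - [0.004,-0.004,0.005,0,1]
    - [0,0,0.008,0,1]
    - [0,0,0.005,0,1]
    - [0,0,0,0,1]

```text
clock: 8.35
position: [0.5369, -0.2037, 0.1005]
ee_rot: [0.034, 0.999, 0.013, 0.007]
ft_force: [0.7, 0.6, 0.3]
grip_width: 0.001
```

Emit:
apply_moves:
  commands:
    - [0,-0.002,0.005,0,1]
    - [0,0,0.005,0,1]
    - [0,0,0.004,0,1]
    - [0,0,0.003,0,1]
    - [0,0,0,0,1]

```text
clock: 8.77
position: [0.5364, -0.2054, 0.0816]
ee_rot: [0.033, 0.999, 0.013, 0.006]
ft_force: [-0.7, 0.1, 1.6]
grip_width: -0.003
```

Emit:
apply_moves:
  commands:
    - [0,0,0.002,0,1]
    - [0,0,0.002,0,1]
    - [0,0,0.001,0,1]
    - [0,0,0.001,0,1]
    - [0,0,0,0,1]

```text
clock: 9.18
position: [0.5366, -0.2055, 0.0815]
ee_rot: [0.033, 0.999, 0.015, 0.007]
ft_force: [-0.0, -0.3, -0.4]
grip_width: -0.001
```

Emit:
apply_moves:
  commands:
    - [0,0,0.003,0,1]
    - [0,0,0.003,0,1]
    - [0,0,0.003,0,1]

```text
clock: 9.43
position: [0.5372, -0.2059, 0.0803]
ee_rot: [0.033, 0.999, 0.017, 0.008]
ft_force: [-19.6, 6.9, 40.0]
grip_width: 0.0
```

Emit:
apply_moves:
  commands:
    - [0,0,-0.02,0,1]
    - [0,0,-0.03,0,1]
    - [0,0,-0.03,0,1]
    - [0,0.035,-0.01,0,1]
    - [0,0.035,0,0,1]

```text
clock: 9.85
position: [0.5395, -0.1457, 0.177]
ee_rot: [0.039, 0.999, 0.015, 0.008]
ft_force: [0.9, 0.2, -1.1]
grip_width: 0.002
```

Emit:
apply_moves:
  commands:
    - [0,0.035,0,0,1]
    - [0,0.035,0,0,1]
    - [0,0.035,0,0,1]
    - [0,0,0,0,1]

```text
clock: 10.18
position: [0.5499, -0.0303, 0.1824]
ee_rot: [0.037, 0.999, 0.017, 0.012]
ft_force: [-0.3, 0.0, 0.2]
grip_width: 0.0
```

Run:
```python
from h import *
np.set_printoptions(precision=4,suppress=True)
print(manip.get_obs()["position"])
for n in ["wrist","top"]:
    K,T=cam_pose(n); im,D=camera(n); save(f"pics/{n}3.png",im)
    for t in ["rocker_press","key_round_top"]:
        for r in nets.place_of(n,t)[:3]: print(n,t,round(r["conf"],2),np.array(r["xy"]),atd(K,T,r["xy"],D))
    Ti=np.linalg.inv(T)
    for s in (-.028,-.024,-.018,-.01,.01,.018,.024,.028):   # heights along rocker centre line
        p=np.array([.560+s*.996,-.208-s*.087,.085,1]); q=K@(Ti@p)[:3]; print(n,s,atd(K,T,q[:2]/q[2],D))
im=camera("side")[0]
cv2.imwrite("pics/crop3.png",cv2.resize(im[215:275,305:385,::-1],(560,420),interpolation=cv2.INTER_NEAREST))
```

```text
[ 0.5499 -0.0303  0.1824]
wrist rocker_press 0.56 [ 70.6 209.9] [ 0.5375 -0.2072  0.0813]
wrist key_round_top 0.92 [455.7  97.4] [0.4723 0.1421 0.0398]
wrist key_round_top 0.84 [471.6 249.5] [0.6346 0.1824 0.039 ]
wrist -0.028 [ 0.5331 -0.2081  0.0816]
wrist -0.024 [ 0.5372 -0.2085  0.0816]
wrist -0.018 [ 0.5434 -0.2093  0.0812]
wrist -0.01 [ 0.5513 -0.2096  0.0817]
wrist 0.01 [ 0.5699 -0.2087  0.0852]
wrist 0.018 [ 0.5765 -0.2074  0.0879]
wrist 0.024 [ 0.5812 -0.2061  0.0903]
wrist 0.028 [ 0.5843 -0.2052  0.0919]
top rocker_press 0.73 [237.8 226.2] [0.4764 0.1449 0.0385]
top rocker_press 0.66 [355.9 204. ] [ 0.5358 -0.2109  0.0821]
top key_round_top 0.62 [235.8 224.1] [0.4836 0.1516 0.0343]
top key_round_top 0.53 [204.5 273.7] [0.3323 0.2424 0.039 ]
top key_round_top 0.37 [227.  174.6] [0.6392 0.1814 0.0394]
top -0.028 [ 0.5329 -0.2062  0.081 ]
top -0.024 [ 0.5369 -0.2065  0.0812]
top -0.018 [ 0.5426 -0.2068  0.0826]
top -0.01 [ 0.5507 -0.2076  0.082 ]
top 0.01 [ 0.5699 -0.2088  0.0851]
top 0.018 [ 0.5771 -0.209   0.0885]
top 0.024 [ 0.5825 -0.2092  0.0907]
top 0.028 [ 0.586  -0.2092  0.0929]
```

View pics/crop3.png

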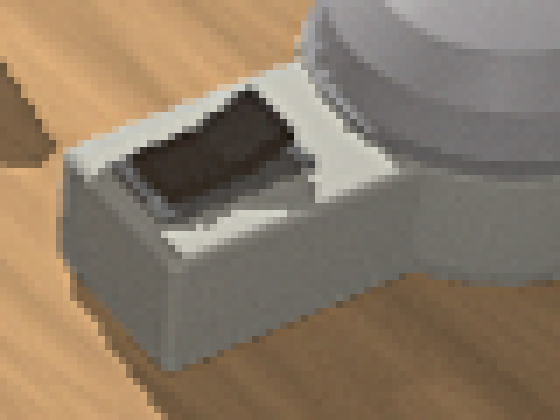

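The rocker is on: the -x half lies level at 81 mm and the bowl-side half is raised (crop centre about (215,150)). The round key is next, at (0.473, 0.1415).

Emit:
apply_moves:
  commands:
    - [0.018,0.033,0,0,1]
    - [0.018,0.033,0,0,1]
    - [0.018,0.033,0,0,1]
    - [0.018,0.033,0,0,1]
    - [0.018,0.033,0,0,1]

```text
clock: 10.95
position: [0.4754, 0.1232, 0.1845]
ee_rot: [0.056, 0.998, 0.012, 0.013]
ft_force: [0.3, 0.3, 0.2]
grip_width: -0.001
```

Emit:
apply_moves:
  commands:
    - [0,0,0.01,0,1]
    - [0,0,0.03,0,1]
    - [0,0,0.03,0,1]
    - [0,0,0.01,0,1]
    - [0,0,0,0,1]

```text
clock: 11.37
position: [0.4765, 0.1323, 0.1041]
ee_rot: [0.052, 0.998, 0.015, 0.015]
ft_force: [-0.2, -0.4, 0.9]
grip_width: -0.002
```

Emit:
apply_moves:
  commands:
    - [0.005,0.009,0.01,0,1]
    - [0,0,0.02,0,1]
    - [0,0,0.015,0,1]
    - [0,0,0.005,0,1]
    - [0,0,0,0,1]

```text
clock: 11.78
position: [0.4768, 0.1442, 0.056]
ee_rot: [0.055, 0.998, 0.016, 0.017]
ft_force: [-0.0, 1.1, 1.3]
grip_width: -0.003
```

Emit:
apply_moves:
  commands:
    - [0.004,-0.003,0,0,1]
    - [0,0,0.006,0,1]
    - [0,0,0.005,0,1]
    - [0,0,0.003,0,1]
    - [0,0,0,0,1]

```text
clock: 12.2
position: [0.4747, 0.1428, 0.0442]
ee_rot: [0.055, 0.998, 0.018, 0.019]
ft_force: [-0.0, 0.6, -0.2]
grip_width: -0.0
```

Emit:
apply_moves:
  commands:
    - [0,0,0.005,0,1]
    - [0,0,0.003,0,1]
    - [0,0,0.003,0,1]
    - [0,0,0.002,0,1]

```text
clock: 12.53
position: [0.4761, 0.1434, 0.0331]
ee_rot: [0.055, 0.998, 0.018, 0.019]
ft_force: [-21.7, -8.7, 56.3]
grip_width: 0.002
```

Emit:
apply_moves:
  commands:
    - [0,0,0,0,1]
    - [0,0,0.001,0,1]
    - [0,0,0.001,0,1]
    - [0,0,0.001,0,1]
    - [0,0,0.001,0,1]

```text
clock: 12.95
position: [0.476, 0.1433, 0.0339]
ee_rot: [0.056, 0.998, 0.019, 0.018]
ft_force: [-9.0, -2.8, 21.8]
grip_width: 0.002
```

Emit:
apply_moves:
  commands:
    - [0,0,-0.005,0,1]
    - [0,0,-0.02,0,1]
    - [0,0,-0.04,0,1]
    - [0,0,-0.04,0,1]
    - [0,0,0,0,1]

```text
clock: 13.37
position: [0.471, 0.139, 0.1409]
ee_rot: [0.056, 0.998, 0.018, 0.016]
ft_force: [1.7, 0.6, -0.2]
grip_width: 0.001
```

Emit:
apply_moves:
  commands:
    - [0.02,-0.03,-0.03,0,1]
    - [0.02,-0.03,0,0,1]
    - [0.02,-0.03,0,0,1]
    - [0,0,0,0,1]

```text
clock: 13.7
position: [0.4028, 0.0585, 0.1604]
ee_rot: [0.055, 0.998, 0.017, 0.016]
ft_force: [1.6, -0.5, 0.2]
grip_width: -0.001
```

Run:
```python
from h import *
np.set_printoptions(precision=4,suppress=True)
o=manip.get_obs();print(o["clock"],o["position"],o["ft_force"])
im,D=camera("top"); K,T=cam_pose("top"); save("pics/top4.png",im)
v,u=np.mgrid[0:420,0:560]; P=T[:3,3]+(np.linalg.inv(K)@np.stack([u.ravel(),v.ravel(),np.ones(u.size)])).T@T[:3,:3].T*D.ravel()[:,None]; x,y,z=P.T
s=(z>.02)&(z<.036)&(x>.41)&(x<.56)&(y>.09)&(y<.29); print(s.sum(),cv2.minAreaRect(P[s][:,:2].astype(np.float32)))
for n in ["top","side","wrist"]:
    im,D=camera(n); K,T=cam_pose(n); Ti=np.linalg.inv(T)
    for k,p in dict(bar=(.458,.246,.039),sq=(.465,.192,.039),rnd=(.473,.1415,.039),rock=(.536,-.207,.081)).items():
        q=K@(Ti@np.array([*p,1]))[:3]; q=q[:2]/q[2]
        if 1<q[0]<558 and 1<q[1]<418: print(n,k,atd(K,T,q,D))
```

```text
13.7 [0.4028 0.0585 0.1604] [ 1.6096 -0.5024  0.2209]
1162 ((0.48596009612083435, 0.19812560081481934), (0.10178220272064209, 0.16487044095993042), 8.441890716552734)
top bar [0.4578 0.2458 0.0401]
top sq [0.4651 0.1921 0.0382]
top rnd [0.3973 0.0812 0.5502]
top rock [ 0.5355 -0.2067  0.0833]
side bar [0.4578 0.2457 0.0392]
side sq [0.4651 0.1921 0.0389]
side rnd [0.4725 0.1407 0.0397]
side rock [ 0.5343 -0.2088  0.0831]
wrist bar [0.458  0.2461 0.0389]
wrist sq [0.4649 0.192  0.0391]
wrist rnd [0.4724 0.1412 0.04  ]
wrist rock [ 0.5359 -0.2069  0.0811]
```

View pics/top4.png

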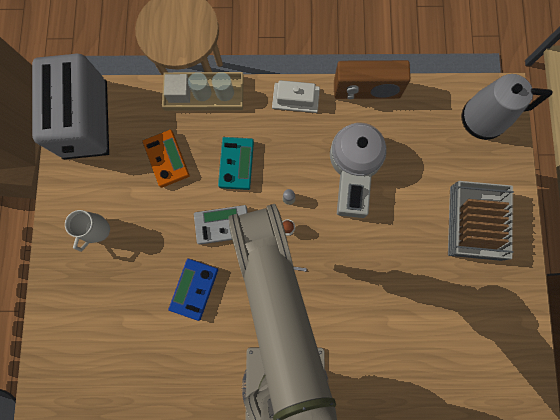

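The timer hasn't moved (under 1 mm), all three keys are up at 39–40 mm, and the rocker half is level. The jug (85,227), salt (288,195), egg cup (288,227) and basket (482,220) are where they were, and the gripper is clear.

```bash
python3 -c "
from workcell import workorder; print(workorder.hand_in())"
```

```text
the job is handed in; nothing more can be done
None
```

I pressed the aluminium timer's bar key home, switched the egg cooker's rocker on, pressed the round key home, and handed the job in at about 14 s of the 61 s allowed. No verdict was reported.

**Last checks:**
- **Keys:** all three are up, with tops at 38–40 mm. The top camera could not see the round key because the arm was in the way, so its height comes from the side and wrist cameras.
- **Rocker:** the half away from the bowl lies level, at 81 mm in the wrist view. The top and side views read 83 mm, slightly over the 81 mm given. Just after the push, the top and wrist views both read 81–82 mm there, with the other half raised to about 92 mm.
- **Timer:** moved under 1 mm.
- **Bystanders:** the jug, basket, egg cup and salt look unmoved in the last picture. The spoon was partly hidden by the arm, but the gripper never went low near it.
- **Gripper:** clear of everything, at 0.16 m height.

**Key forces:** the hold on each key is judged from the tool's height and force, because the joints themselves can't be read. The pressing forces peaked higher than needed, at about 34 N on the bar key, 40 N on the rocker and 56 N on the round key. These were fingertip presses, well under the 120 N wrist limit.

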